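Lay out the breakfast condiments

TASK

Set each thing upright and flat inside the rim of the holder that suits it: the wide jam jar in the larger round coaster, the slim spice jar in the smaller round coaster, and of the two look-alike square tins the full one in the square coaster and the empty one in the oblong refill tray. Lift the tins to feel which is full. Do not tip any of the four over, and leave the syrup bottle by the coffee maker where it stands.

Things in the scene. Friction and masses are not known exactly. Their poses are not given: they have to be found in the camera images.
- jam_jar: Wide glass jam jar with a screw lid, 61 mm diameter (lid 63 mm at its widest), 90 mm tall, 0.28 to 0.43 kg. Origin: centre of the underside, z up. Loose.
- spice_jar: Slim spice jar with a screw cap, 45 mm diameter at the cap, 42 mm at the body, 106 mm tall (the cap is the top 21 mm), 0.09 to 0.15 kg. Origin: centre of the underside, z up. Loose.
- tin_a: Tin A. Square brushed-steel lidded tin, 56 x 56 mm, 90 mm tall, with a dark seam 70 mm up; the lid stays on. Outwardly the same as the other tin. One of the two is full (about 0.36 kg, at least 0.30), the other empty (about 0.09 kg, at most 0.11); only lifting tells which, and which stands where changes every time. Origin: centre of the underside; x and y square to the sides, z up. Loose.
- tin_b: Tin B. Square brushed-steel lidded tin, 56 x 56 mm, 90 mm tall, with a dark seam 70 mm up; the lid stays on. Outwardly the same as the other tin. One of the two is full (about 0.36 kg, at least 0.30), the other empty (about 0.09 kg, at most 0.11); only lifting tells which, and which stands where changes every time. Origin: centre of the underside; x and y square to the sides, z up. Loose.
- large_coaster: The larger of two round wooden coasters with a raised rim, 96 mm across outside, 84 mm inside: the place of the jam jar. Fixed to the table. Origin: centre of the underside, z up; its floor is 4 mm above the table, its rim 12 mm above the table and 6 mm thick.
- small_coaster: The smaller round wooden coaster with a raised rim, 70 mm across outside, 58 mm inside: the place of the spice jar. Fixed to the table. Origin: centre of the underside, z up; its floor is 4 mm above the table, its rim 12 mm above the table and 6 mm thick.
- square_coaster: Square wooden coaster with a raised rim, 84 x 84 mm outside, 72 x 72 mm inside: the place of the full tin. x and y square to its sides. Fixed to the table. Origin: centre of the underside, z up; its floor is 4 mm above the table, its rim 12 mm above the table and 6 mm thick.
- oblong_tray: Oblong wooden refill tray with a raised rim, 84 mm along its x by 120 mm along its y outside, 72 x 108 mm inside: the place of the empty tin, which may stand anywhere along it. Fixed to the table. Origin: centre of the underside, z up; its floor is 4 mm above the table, its rim 12 mm above the table and 6 mm thick.
- syrup_bottle: Bystander: slim dark bottle, 36 mm diameter, 246 mm tall, upright at the back left, beside the coffee maker (fixed and solid, 330 mm tall, its front 0.62 m ahead of the robot base, from 15 to 235 mm left of the middle: keep the gripper clear of it). Origin: centre of the underside. Loose; not to be moved.

How it is judged:
At the end, for the whole second after the job is handed in: Jam jar in the larger round coaster (15 mm off centre at most), spice jar in the smaller (12), full tin in the square one (15), empty tin in the tray (30 along, 13 across); each upright within 0.06 rad, at most 2.5 mm above the holder's floor, released and at rest (z of jam_jar in the frame of large_coaster between 0.001 and 0.0065 m and angle between each of jam_jar, spice_jar, tin_b, tin_a's own z axis and vertical below 0.06 rad and linear speed of each of jam_jar, spice_jar, tin_b, tin_a below 0.02 m/s and horizontal distance between jam_jar and large_coaster below 0.015 m and z of spice_jar in the frame of small_coaster between 0.001 and 0.0065 m and horizontal distance between spice_jar and small_coaster below 0.012 m and z of tin_b in the frame of square_coaster between 0.001 and 0.0065 m and horizontal distance between tin_b and square_coaster below 0.015 m and z of tin_a in the frame of oblong_tray between 0.001 and 0.0065 m and x of tin_a in the frame of oblong_tray between -0.013 and 0.013 m and y of tin_a in the frame of oblong_tray between -0.03 and 0.03 m); the robot touches nothing.
It fails at once if a jar or tin is tipped over (more than 0.7 rad) (angle between any of jam_jar, spice_jar, tin_a, tin_b's own z axis and vertical above 0.7 rad).
It fails at once if the syrup bottle is moved by more than 25 mm (distance of syrup_bottle from where it was at the start of the episode above 0.025 m).
It also fails if it takes over 128 s, if anything falls off the work surface, if the arm or the gripper's body presses on something with over 40 N, if the wrist force passes 120 N, or if a joint passes its speed limit or range.

ROBOT

A 6-joint arm with a two-finger parallel gripper is mounted at the origin on a cart in front of the work surface, level with it; the furniture and walls round the work are solid. World frame = base frame: x ahead of the robot, y to its left, z up, the work surface at z = 0. Lengths are in m, angles in rad, forces in N, time in s.
With the tool pointing down it reaches from about 0.25 to 0.775 m from the base axis. Payload 4 kg.
Tool frame: the origin (TCP) lies at the very end of the fingers, on their centre line; the grasp point (between the pads) lies 19 mm behind it (robot.tcp_to_grasp is the distance from the TCP to the grasp point, in m); z points along the fingers, y is the line along which they close (so a half turn about z gives the same grasp; the last joint's range is limited). The gripper opens to 94 mm and grips with 3 to 60 N. Pads are 16 mm wide; open, the fingers measure 119 mm over their backs; the gripper's body (75 mm by 177 mm) begins 78 mm behind the grasp point.
Start: joints at [-1.419, 0.087, 1.371, -0, 1.684, -0.103], TCP at [0.139, -0.532, 0.206] pointing down, gripper open.
Joint ranges: [-3.1, 3.1], [-0.76, 2.03], [0.27, 2.55], [-1.08, 4.22], [0.17, 2.65], [-2.57, 2.57]. Speed limits (rad/s): [2.79, 2.79, 3.14, 3.14, 3.14, 3.14].

INTERFACE

Orientations are given as [roll, pitch, yaw] about the fixed x, y, z axes, in that order (R = Rz(yaw) Ry(pitch) Rx(roll)).
In Python, from bench import robot, cam, ticket gives the robot as it stands (robot), with the cameras (cam) and the job (ticket).
- The arm moves only by the tool drive_effector, called after "Call:" by a JSON object that holds its "fn" and its "kwargs", one argument or row to a line. Schema: {"type":"object","properties":{"moves":{"type":"array","items":{"type":"array","prefixItems":[{"type":"number"},{"type":"array","items":{"type":"number"},"minItems":3,"maxItems":3},{"type":"number"}],"minItems":3,"maxItems":3},"minItems":1,"maxItems":20},"only":{"type":"string"},"quiet":{"type":"boolean"},"lines":{"type":"string"}},"required":["moves"],"additionalProperties":false}. moves is a list of rows, 1 to 20 of them, each written [opening, [dx, dy, dz], turn]: the finger opening in m, then dx, dy, dz in parts of the range, where 1.0 means 0.5 m, then a turn about the tool's z in a scale on which 1.0 is pi rad; each row shifts and turns the commanded pose from where the row before left it, along the tool's axes as they then stand; what a row does not reach is not made up. A row lasts 1/12 s, in which the tool goes at most 0.0417 m and 0.125 rad, less where a joint would pass 70% of its speed; a pose out of reach is approached as far as the arm can. The fingers move at their own pace and stop on an object; the grip force is fixed at half the most. Time passes only in rows, so rows that do not move let the fingers close. The tool returns the time, the measured TCP pose, the force, the opening and the grip force at its end. only (a regular expression) keeps the lines of the reply that match it, lines (a string "A,B") keeps lines A to B, and quiet returns only ok. A shift or turn number past 1, either way, is cut back to 1. Input that does not fit is refused with a message, and nothing moves.
- robot.get_obs(): the state, without advancing time (a new reading comes with each control period).
- cam.snapshot(name): name is "scene" or "top" or "wrist"; returns a dict with "color" (420x560x3 uint8, blue, green, red), "fx", "fy", "cx", "cy" (pixels), "extrinsics" (4x4, takes a point from world to camera coordinates). Camera axes: x right, y down, z forward; pixel columns grow to the right and rows downward; lengths in m; the calibration is good to about 2 mm. A picture is of the moment at which its call begins. There is no depth.
- ticket.close_job(): hands the job in; it is judged then, once.
The state is a dict: "time": time; "joint_positions": joint angles; "qvel": joint speeds; "joint_torque": joint torques, N m; "tool_pos": TCP position; "ee_rot": TCP orientation; "wrist_force": force on the tool from outside, world axes, zero at the start; "wrist_torque": the same for the moment, N m; "width": finger opening in m; "finger_force": force on a finger pad.
Only numpy, scipy, OpenCV 4.12 (cv2) and the standard library are available. Lean on these libraries where they do the work, as an engineer would, in place of code of your own. Each camera call takes 0.05 s, during which the arm holds its last target. There are 200 camera calls.

## Working session

There is one attempt and no reset: what is moved stays moved. The work goes in short steps, Python scripts to look and compute and a tool call to move; the robot and the scene stay as the last step left them, time stands still between calls to the robot, and variables do not carry over. Pictures are saved under pics/ and viewed, at most 14 in all, crops included, and the job is handed in when it is done.

```bash
ls; mkdir -p pics
```

Run:
```python
from bench import robot, cam, ticket
import cv2,numpy as np
for n in ("top","scene"):
    s=cam.snapshot(n); cv2.imwrite(f"pics/{n}0.png",s["color"]); print(n,s["fx"],s["cx"],s["cy"]); print(np.round(s["extrinsics"],4).tolist())
o=robot.get_obs(); print({k:np.round(v,3).tolist() for k,v in o.items()})
```

```text
bench.py
pics
top 476.33282586836094 283.0193632346913 202.8293585676486
[[0.0243, -0.9995, -0.0217, 0.0203], [-0.9883, -0.0208, -0.1513, 0.5554], [0.1507, 0.0251, -0.9883, 1.0954], [0.0, 0.0, 0.0, 1.0]]
scene 475.02671463820076 282.56120578516004 210.57937972128752
[[-0.836, -0.5487, 0.0057, 0.4754], [-0.3734, 0.5613, -0.7386, 0.2461], [0.4021, -0.6196, -0.6741, 0.9253], [0.0, 0.0, 0.0, 1.0]]
{'time': 0.1, 'joint_positions': [-1.419, 0.088, 1.372, -0.0, 1.684, -0.103], 'qvel': [0.001, -0.001, -0.004, -0.0, -0.001, -0.001], 'joint_torque': [0.001, -34.125, -30.33, 0.072, 0.03, -0.0], 'tool_pos': [0.139, -0.532, 0.204], 'ee_rot': [-3.14, -0.0, 0.255], 'wrist_force': [-1.492, 0.767, 0.159], 'wrist_torque': [0.012, -0.012, -0.018], 'finger_force': 0.0, 'width': 0.094}
```

View pics/top0.png

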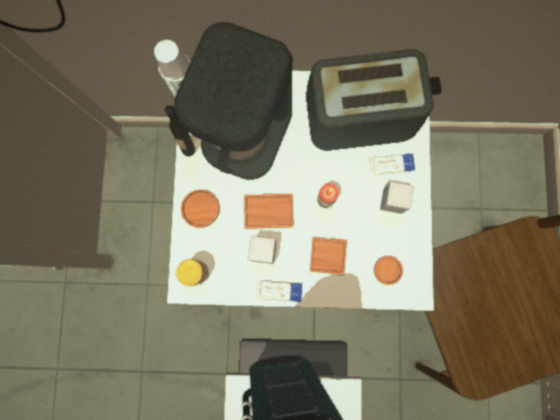

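View pics/scene0.png

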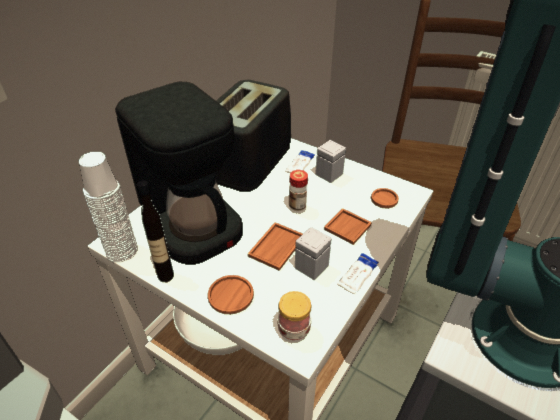

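Top view: the large coaster is at (201,208), the tray at (269,211), the square coaster at (328,255) and the small coaster at (388,270). The jam jar lid is at (190,271), the spice cap at (328,193), and the tins at (263,249) and (398,196). The bottle is at about (180,130).

Create h.py:
```python
import cv2,numpy as np
from bench import robot, cam, ticket
def ray(s,uv,z):
    E=s["extrinsics"];R,t=E[:3,:3],E[:3,3];c=-R.T@t
    uv=np.atleast_2d(np.float64(uv))
    d=np.c_[(uv[:,0]-s["cx"])/s["fx"],(uv[:,1]-s["cy"])/s["fy"],np.ones(len(uv))]@R
    return (c+d*((z-c[2])/d[:,2])[:,None])[:,:2]
def blobs(m,lo=60):
    cs,_=cv2.findContours(m.astype(np.uint8),cv2.RETR_EXTERNAL,cv2.CHAIN_APPROX_NONE)
    return [c[:,0,:] for c in cs if cv2.contourArea(c)>lo]
def rect(p): # metric rect in mm
    (c,s,a)=cv2.minAreaRect((p*1000).astype(np.float32)); return np.round(c,1).tolist(),np.round(s,1).tolist(),round(a,1)
```

Run:
```python
from h import *
s=cam.snapshot("top"); I=s["color"]; H=cv2.cvtColor(I,cv2.COLOR_BGR2HSV); h,sa,v=[H[...,i].astype(int) for i in range(3)]
roi=np.zeros(h.shape,bool); roi[120:303,168:434]=1
for name,m,z in (("wood",(h<15)&(sa>110)&(v>60),.012),("yellow",(h>15)&(h<35)&(sa>120),.09),("red",((h<8)|(h>172))&(sa>120),.106)):
    for b in blobs(m&roi): print(name,b.mean(0).round(),rect(ray(s,b,z)))
for x,y in((263,244),(263,260),(398,190),(392,206),(230,180),(230,290)): print((x,y),I[y,x],H[y,x])
c=I[180:275,235:420]; cv2.imwrite("pics/crop.png",cv2.resize(c,None,fx=4,fy=4,interpolation=cv2.INTER_CUBIC))
```

```text
wood [388. 270.] ([403.5, -221.3], [61.9, 64.2], 89.7)
wood [328. 255.] ([433.1, -77.7], [79.4, 82.5], 86.5)
wood [268. 211.] ([540.0, 69.0], [81.5, 114.9], 2.1)
wood [200. 208.] ([542.6, 238.7], [89.4, 91.8], 1.3)
wood [328. 193.] ([586.3, -77.5], [43.5, 47.6], 46.2)
yellow [190. 272.] ([387.0, 238.1], [55.8, 56.5], 2.9)
red [329. 193.] ([569.8, -70.8], [41.3, 38.3], 0.7)
(263, 244) [216 234 233] [ 32  20 234]
(263, 260) [209 229 229] [ 30  22 229]
(398, 190) [204 226 230] [ 25  29 230]
(392, 206) [129 150 151] [ 29  37 151]
(230, 180) [226 239 230] [ 51  14 239]
(230, 290) [229 240 231] [ 55  12 240]
```

View pics/crop.png

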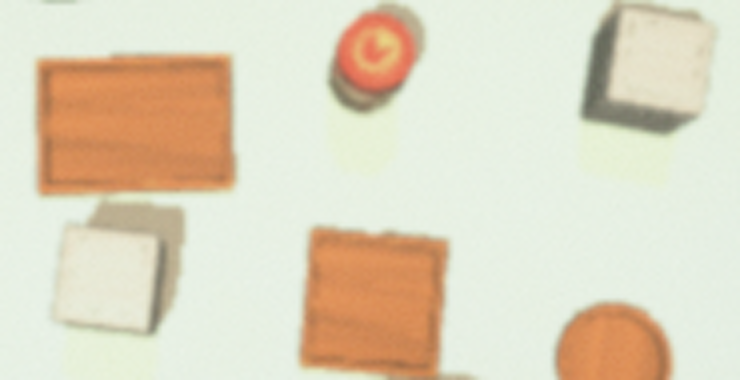

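Run:
```python
from h import *
s=cam.snapshot("top"); H=cv2.cvtColor(cv2.GaussianBlur(s["color"],(3,3),0),cv2.COLOR_BGR2HSV); h,sa,v=[H[...,i].astype(int) for i in range(3)]
m=(h<35)&(sa>16)&(sa<60)&(v>195); roi=np.zeros(h.shape,bool); roi[175:270,240:290]=1; roi[175:225,375:420]=1
m=cv2.morphologyEx((m&roi).astype(np.uint8),cv2.MORPH_OPEN,np.ones((5,5)))
for b in blobs(m): print(b.mean(0).round(),b.min(0),b.max(0),rect(ray(s,b,.09)))
for q in ([(63,225),(163,235),(152,333),(52,322)],[(620,5),(714,22),(702,118),(610,102)]):
    p=ray(s,np.array(q)/4+[235-.4,180-.4],.09)*1000; print(p.round().tolist(),p.mean(0).round(1),np.linalg.norm(p-np.roll(p,1,0),axis=1).round(), rect(p/1000))
# scene view cross-check
s=cam.snapshot("scene"); H=cv2.cvtColor(s["color"],cv2.COLOR_BGR2HSV); h,sa,v=[H[...,i].astype(int) for i in range(3)]
roi=np.zeros(h.shape,bool); roi[140:345,200:410]=1
for name,m,z in (("wood",(h<15)&(sa>110)&(v>60),.012),("yellow",(h>15)&(h<35)&(sa>120),.09),("red",((h<8)|(h>172))&(sa>120),.106)):
    for b in blobs(m&roi): print(name,b.mean(0).round(),rect(ray(s,b,z)))
cv2.imwrite("pics/crop2.png",cv2.resize(s["color"][130:290,270:400],None,fx=4.5,fy=3.6,interpolation=cv2.INTER_CUBIC))
```

```text
[261. 249.] [249 236] [273 262] ([441.3, 79.3], [53.7, 55.8], 84.4)
[400. 195.] [388 182] [413 207] ([572.6, -235.4], [53.6, 54.8], 80.3)
[[470.0, 104.0], [466.0, 47.0], [411.0, 52.0], [416.0, 108.0]] [440.6  77.7] [55. 57. 55. 57.] ([440.8, 77.8], [57.0, 55.4], 85.1)
[[604.0, -211.0], [595.0, -265.0], [539.0, -257.0], [547.0, -205.0]] [ 571.3 -234.7] [57. 54. 56. 53.] ([571.5, -234.3], [54.1, 57.6], 82.1)
wood [294. 323.] ([391.7, 229.6], [55.8, 38.0], 31.1)
wood [362. 318.] ([284.6, 144.3], [154.9, 23.1], 90.0)
wood [230. 294.] ([540.1, 242.3], [91.3, 98.1], 36.0)
wood [276. 246.] ([537.1, 73.4], [85.4, 123.1], 3.2)
wood [348. 226.] ([430.8, -73.3], [88.1, 83.5], 85.8)
wood [384. 198.] ([399.2, -215.2], [68.0, 70.1], 33.7)
wood [298. 178.] ([623.5, -161.4], [45.9, 73.1], 32.6)
wood [398. 159.] ([444.9, -394.0], [72.6, 192.7], 22.1)
yellow [294. 306.] ([382.9, 243.9], [56.9, 62.2], 33.5)
red [289. 324.] ([366.8, 292.7], [39.4, 20.4], 7.3)
red [298. 178.] ([563.3, -59.4], [40.4, 64.2], 32.6)
```

View pics/crop2.png

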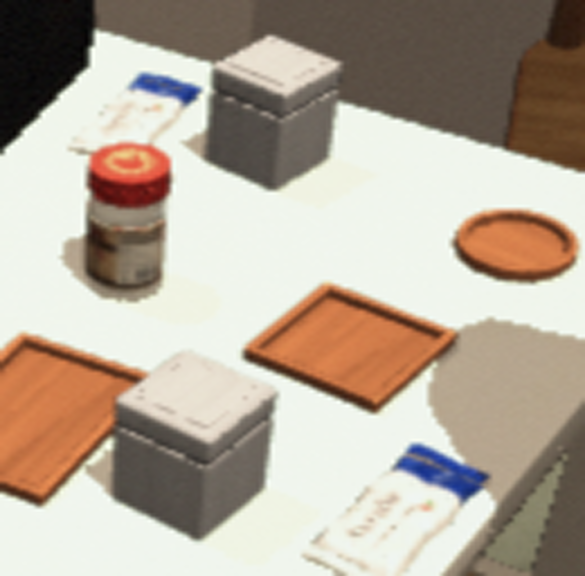

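The crop shows both tins upright and nearly square to the table, with the spice jar clear of its neighbours. The scene view is biased toward the camera by the rim sides it can see, so I'll trust the top view. Tin 1 is at (572,-235) and tin 2 at (441,79).

Create go.py:
```python
import sys,numpy as np
from bench import robot, cam, ticket
x,y,z,yaw=map(float,sys.argv[1:5]); o=robot.get_obs(); p=o["tool_pos"]; psi=o["ee_rot"][2]
d=np.array([x,y,z])-p; c,s=np.cos(yaw),np.sin(yaw)
print("t",round(o["time"],2),"pos",np.round(p,4),"rpy",np.round(o["ee_rot"],3),"F",np.round(o["wrist_force"],2),"w",round(float(o["width"]),4))
print("turn %.3f then dx %.4f dy %.4f dz %.4f"%(psi-yaw,c*d[0]+s*d[1],s*d[0]-c*d[1],-d[2]))
```

```bash
python3 go.py .572 -.235 .2 -.155
```

Run:
```python
from h import *
s=cam.snapshot("top")
for n,uv in (("bottle base",(188,153)),("toaster front",(330,148)),("toaster fr r",(425,143)),("maker front",(245,177))): print(n,ray(s,uv,0).round(3))
```

```text
t 0.25 pos [ 0.1386 -0.532   0.2049] rpy [-3.141 -0.     0.255] F [-0.28 -0.06  0.33] w 0.094
turn 0.410 then dx 0.3824 dy -0.3604 dz 0.0049
bottle base [[0.684 0.278]]
toaster front [[ 0.703 -0.081]]
toaster fr r [[ 0.721 -0.319]]
maker front [[0.625 0.131]]
```

Units first: shifts go in shares of 0.5 m and turns go in shares of pi rad. So 0.0255 m / 0.5 = 0.051, -0.024 m / 0.5 = -0.048, 0.1025 rad / 3.1416 = 0.0326.

Call:
{"fn": "drive_effector", "kwargs": {
  "moves": [
    [0.094,[0,0,0],0.0326],
    [0.094,[0,0,0],0.0326],
    [0.094,[0,0,0],0.0326],
    [0.094,[0,0,0],0.0326],
    [0.094,[0.051,-0.048,0],0],
    [0.094,[0.051,-0.048,0],0],
    [0.094,[0.051,-0.048,0],0],
    [0.094,[0.051,-0.048,0],0],
    [0.094,[0.051,-0.048,0],0],
    [0.094,[0.051,-0.048,0],0],
    [0.094,[0.051,-0.048,0],0],
    [0.094,[0.051,-0.048,0],0],
    [0.094,[0.051,-0.048,0],0],
    [0.094,[0.051,-0.048,0],0],
    [0.094,[0.051,-0.048,0],0],
    [0.094,[0.051,-0.048,0],0],
    [0.094,[0.051,-0.048,0],0],
    [0.094,[0.051,-0.048,0],0],
    [0.094,[0.051,-0.048,0],0],
    [0.094,[0,0,0],0]
  ]
}}

```text
time: 1.97
tool_pos: [0.5761, -0.2313, 0.2042]
ee_rot: [-3.139, -0.001, -0.149]
wrist_force: [0.1, -0.7, -0.1]
width: 0.0942
finger_force: 0.0
```

```bash
python3 go.py .572 -.235 .035 -.155
```

Run:
```python
from h import *
s=cam.snapshot("wrist"); cv2.imwrite("pics/w1.png",s["color"]); print(s["fx"],s["extrinsics"].round(3).tolist())
```

```text
t 1.97 pos [ 0.5761 -0.2313  0.2042] rpy [-3.139e+00 -1.000e-03 -1.490e-01] F [ 0.07 -0.67 -0.12] w 0.0942
turn 0.006 then dx -0.0035 dy 0.0043 dz 0.1692
296.1249076605892 [[-0.149, -0.989, -0.003, -0.143], [-0.951, 0.142, 0.274, 0.553], [-0.271, 0.043, -0.962, 0.558], [0.0, 0.0, 0.0, 1.0]]
```

View pics/w1.png

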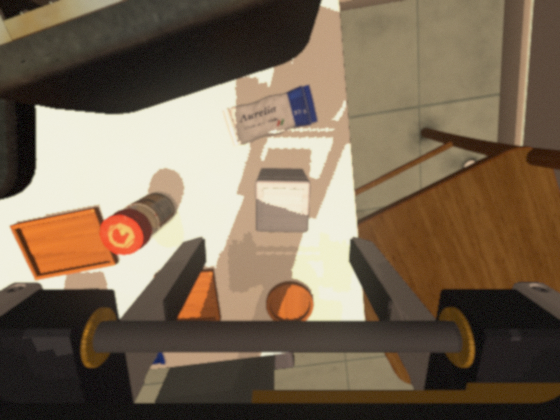

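The wrist view shows tin 1 centred at about (282,206) between the fingers, with the spice jar at (125,230). I'll cross-check its position by ray.

Run:
```python
from h import *
s=cam.snapshot("wrist")
p=ray(s,[(257,180),(309,180),(308,231),(256,231)],.09); print(p.round(3).tolist(),p.mean(0),np.linalg.norm(p-np.roll(p,1,0),axis=1).round(3))
p=ray(s,[(122,234)],.106);print("spice",p)
```

```text
[[0.602, -0.217], [0.594, -0.269], [0.539, -0.261], [0.548, -0.207]] [ 0.57057746 -0.23843812] [0.055 0.052 0.055 0.055]
spice [[ 0.57053265 -0.07522057]]
```

In the tool's units: 0.032 m / 0.5 = 0.064, 0.02 m / 0.5 = 0.04, 0.006 rad / 3.1416 = 0.0019.

Call:
{"fn": "drive_effector", "kwargs": {
  "moves": [
    [0.094,[-0.008,0.01,0.02],0.0019],
    [0.094,[0,0,0.064],0],
    [0.094,[0,0,0.064],0],
    [0.094,[0,0,0.064],0],
    [0.094,[0,0,0.064],0],
    [0.094,[0,0,0.04],0],
    [0.094,[0,0,0.02],0],
    [0.094,[0,0,0],0],
    [0.05,[0,0,0],0],
    [0.05,[0,0,0],0],
    [0.05,[0,0,0],0],
    [0.05,[0,0,0],0],
    [0.05,[0,0,0],0],
    [0.05,[0,0,0],0],
    [0.05,[0,0,0],0],
    [0.05,[0,0,0],0]
  ]
}}

```text
time: 3.4
tool_pos: [0.5687, -0.2385, 0.0391]
ee_rot: [-3.139, -0.003, -0.16]
wrist_force: [0.8, 5.8, 6.1]
width: 0.0561
finger_force: 30.0
```

In the tool's units: -0.03 m / 0.5 = -0.06, -0.025 m / 0.5 = -0.05.

Call:
{"fn": "drive_effector", "kwargs": {
  "moves": [
    [0.05,[0,0,-0.01],0],
    [0.05,[0,0,-0.03],0],
    [0.05,[0,0,-0.05],0],
    [0.05,[0,0,-0.06],0],
    [0.05,[0,0,-0.06],0],
    [0.05,[0,0,-0.04],0],
    [0.05,[0,0,0],0],
    [0.05,[0,0,0],0],
    [0.05,[0,0,0],0],
    [0.05,[0,0,0],0],
    [0.05,[0,0,0],0],
    [0.05,[0,0,0],0]
  ]
}}

```text
time: 4.4
tool_pos: [0.5666, -0.2397, 0.1604]
ee_rot: [-3.141, 0.003, -0.161]
wrist_force: [-0.3, -0.3, -4.1]
width: 0.0559
finger_force: 30.0
```

```bash
python3 go.py .433 -.078 .165 -.065; python3 go.py .54 .069 .165 .045
```

```text
t 4.4 pos [ 0.5666 -0.2397  0.1604] rpy [-3.141e+00  3.000e-03 -1.610e-01] F [-0.32 -0.34 -4.06] w 0.0559
turn -0.096 then dx -0.1439 dy -0.1527 dz -0.0046
t 4.4 pos [ 0.5666 -0.2397  0.1604] rpy [-3.141e+00  3.000e-03 -1.610e-01] F [-0.32 -0.34 -4.06] w 0.0559
turn -0.206 then dx -0.0127 dy -0.3096 dz -0.0046
```

4 N means tin 1 is full, so it goes in the square coaster.

In the tool's units: -0.025 m / 0.5 = -0.05, -0.0235 m / 0.5 = -0.047, -0.048 rad / 3.1416 = -0.0153.

Call:
{"fn": "drive_effector", "kwargs": {
  "moves": [
    [0.05,[0,0,0],-0.0153],
    [0.05,[0,0,0],-0.0153],
    [0.05,[-0.03,-0.03,0],0],
    [0.05,[-0.047,-0.05,0],0],
    [0.05,[-0.047,-0.05,0],0],
    [0.05,[-0.047,-0.05,0],0],
    [0.05,[-0.047,-0.05,0],0],
    [0.05,[-0.047,-0.05,0],0],
    [0.05,[-0.027,-0.026,0],0],
    [0.05,[0,0,0],0],
    [0.05,[0,0,0],0]
  ]
}}

```text
time: 5.32
tool_pos: [0.4314, -0.0774, 0.1625]
ee_rot: [3.141, -0.001, -0.064]
wrist_force: [-0.3, -0.6, -3.3]
width: 0.0558
finger_force: 30.0
```

```bash
python3 go.py .431 -.078 .043 -.065
```

```text
t 5.32 pos [ 0.4314 -0.0774  0.1625] rpy [ 3.141e+00 -1.000e-03 -6.400e-02] F [-0.28 -0.55 -3.32] w 0.0558
turn 0.001 then dx -0.0004 dy 0.0006 dz 0.1195
```

In the tool's units: 0.03 m / 0.5 = 0.06, 0.025 m / 0.5 = 0.05.

Call:
{"fn": "drive_effector", "kwargs": {
  "moves": [
    [0.05,[0,0,0.06],0],
    [0.05,[0,0,0.06],0],
    [0.05,[0,0,0.05],0],
    [0.05,[0,0,0.03],0],
    [0.05,[0,0,0.02],0],
    [0.05,[0,0,0.008],0],
    [0.05,[0,0,0],0],
    [0.05,[0,0,0],0],
    [0.05,[0,0,0.004],0],
    [0.05,[0,0,0.002],0],
    [0.05,[0,0,0],0],
    [0.05,[0,0,0],0]
  ]
}}

```text
time: 6.32
tool_pos: [0.4321, -0.0779, 0.046]
ee_rot: [3.141, -0.001, -0.065]
wrist_force: [-0.6, 0.5, -2.2]
width: 0.0557
finger_force: 30.0
```

In the tool's units: 0.001 m / 0.5 = 0.002.

Call:
{"fn": "drive_effector", "kwargs": {
  "moves": [
    [0.05,[0,0,0.002],0],
    [0.05,[0,0,0.002],0],
    [0.05,[0,0,0],0],
    [0.05,[0,0,0],0]
  ]
}}

```text
time: 6.65
tool_pos: [0.4316, -0.0778, 0.0433]
ee_rot: [3.142, 0.0, -0.065]
wrist_force: [0.8, -0.7, -3.9]
width: 0.0557
finger_force: 30.0
```

In the tool's units: -0.04 m / 0.5 = -0.08, -0.03 m / 0.5 = -0.06.

Call:
{"fn": "drive_effector", "kwargs": {
  "moves": [
    [0.05,[0,0,0.002],0],
    [0.05,[0,0,0],0],
    [0.094,[0,0,0],0],
    [0.094,[0,0,0],0],
    [0.094,[0,0,0],0],
    [0.094,[0,0,0],0],
    [0.094,[0,0,0],0],
    [0.094,[0,0,-0.04],0],
    [0.094,[0,0,-0.06],0],
    [0.094,[0,0,-0.08],0],
    [0.094,[0,0,-0.08],0],
    [0.094,[0,0,-0.08],0],
    [0.094,[0,0,0],0]
  ]
}}

```text
time: 7.73
tool_pos: [0.4358, -0.0791, 0.222]
ee_rot: [3.137, -0.017, -0.065]
wrist_force: [-0.1, -0.5, 0.5]
width: 0.0939
finger_force: 0.0
```

```bash
python3 go.py .4405 .0785 .2 -.085; python3 go.py .4405 .0785 .039 -.085
```

```text
t 7.73 pos [ 0.4358 -0.0791  0.222 ] rpy [ 3.137 -0.017 -0.065] F [-0.06 -0.46  0.47] w 0.0939
turn 0.020 then dx -0.0087 dy -0.1574 dz 0.0220
t 7.73 pos [ 0.4358 -0.0791  0.222 ] rpy [ 3.137 -0.017 -0.065] F [-0.06 -0.46  0.47] w 0.0939
turn 0.020 then dx -0.0087 dy -0.1574 dz 0.1830
```

In the tool's units: -0.035 m / 0.5 = -0.07, -0.0265 m / 0.5 = -0.053, 0.02 rad / 3.1416 = 0.0064.

Call:
{"fn": "drive_effector", "kwargs": {
  "moves": [
    [0.094,[0,-0.05,0],0.0064],
    [0.094,[-0.006,-0.07,0],0],
    [0.094,[-0.006,-0.07,0],0],
    [0.094,[0,-0.07,0],0],
    [0.094,[0,-0.053,0],0],
    [0.094,[0,0,0],0],
    [0.094,[0,0,0],0]
  ]
}}

```text
time: 8.32
tool_pos: [0.4384, 0.0794, 0.2121]
ee_rot: [3.141, 0.0, -0.082]
wrist_force: [0.4, -0.1, 0.8]
width: 0.0935
finger_force: 0.0
```

```bash
python3 go.py .4405 .0785 .039 -.085
```

Run:
```python
from h import *
s=cam.snapshot("wrist"); cv2.imwrite("pics/w2.png",s["color"])
s=cam.snapshot("top"); cv2.imwrite("pics/t2.png",s["color"])
a=cv2.imread("pics/w2.png");b=cv2.imread("pics/t2.png");cv2.imwrite("pics/c2.png",cv2.resize(np.hstack([a,b]),(800,300)))
```

```text
t 8.32 pos [0.4384 0.0794 0.2121] rpy [ 3.141  0.    -0.082] F [ 0.37 -0.07  0.8 ] w 0.0935
turn 0.003 then dx 0.0021 dy 0.0008 dz 0.1731
```

View pics/c2.png

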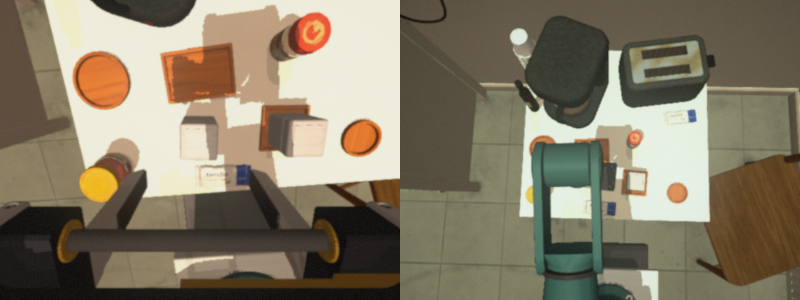

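The full tin sits inside the square coaster (right panel, 635,181). Tin 2 is between the fingers. I'll descend and grip it.

In the tool's units: 0.032 m / 0.5 = 0.064, 0.02 m / 0.5 = 0.04.

Call:
{"fn": "drive_effector", "kwargs": {
  "moves": [
    [0.094,[0.004,0.002,0.026],0],
    [0.094,[0,0,0.064],0],
    [0.094,[0,0,0.064],0],
    [0.094,[0,0,0.064],0],
    [0.094,[0,0,0.064],0],
    [0.094,[0,0,0.04],0],
    [0.094,[0,0,0.02],0],
    [0.094,[0,0,0],0],
    [0.05,[0,0,0],0],
    [0.05,[0,0,0],0],
    [0.05,[0,0,0],0],
    [0.05,[0,0,0],0],
    [0.05,[0,0,0],0],
    [0.05,[0,0,0],0],
    [0.05,[0,0,0],0],
    [0.05,[0,0,0],0]
  ]
}}

```text
time: 9.75
tool_pos: [0.4409, 0.0776, 0.0421]
ee_rot: [-3.141, -0.001, -0.085]
wrist_force: [-0.0, -0.0, 3.2]
width: 0.056
finger_force: 30.0
```

Call:
{"fn": "drive_effector", "kwargs": {
  "moves": [
    [0.05,[0,0,-0.01],0],
    [0.05,[0,0,-0.03],0],
    [0.05,[0,0,-0.05],0],
    [0.05,[0,0,-0.06],0],
    [0.05,[0,0,-0.06],0],
    [0.05,[0,0,-0.04],0],
    [0.05,[0,0,0],0],
    [0.05,[0,0,0],0],
    [0.05,[0,0,0],0],
    [0.05,[0,0,0],0],
    [0.05,[0,0,0],0],
    [0.05,[0,0,0],0]
  ]
}}

```text
time: 10.75
tool_pos: [0.4396, 0.0774, 0.1648]
ee_rot: [3.141, 0.003, -0.085]
wrist_force: [-0.0, 0.2, -0.3]
width: 0.0559
finger_force: 30.0
```

```bash
python3 go.py .54 .069 .165 .045
```

```text
t 10.75 pos [0.4396 0.0774 0.1648] rpy [ 3.141e+00  3.000e-03 -8.500e-02] F [-0.03  0.17 -0.26] w 0.0559
turn -0.130 then dx 0.0999 dy 0.0129 dz -0.0002
```

In the tool's units: 0.025 m / 0.5 = 0.05, 0.013 m / 0.5 = 0.026, -0.065 rad / 3.1416 = -0.0207.

Call:
{"fn": "drive_effector", "kwargs": {
  "moves": [
    [0.05,[0,0,0],-0.0207],
    [0.05,[0,0,0],-0.0207],
    [0.05,[0.024,0.003,0],0],
    [0.05,[0.05,0.006,0],0],
    [0.05,[0.05,0.006,0],0],
    [0.05,[0.05,0.006,0],0],
    [0.05,[0.026,0.0048,0],0],
    [0.05,[0,0,0],0],
    [0.05,[0,0,0],0]
  ]
}}

```text
time: 11.5
tool_pos: [0.5406, 0.069, 0.1652]
ee_rot: [-3.142, 0.003, 0.045]
wrist_force: [-0.2, 0.1, 0.1]
width: 0.056
finger_force: 30.0
```

```bash
python3 go.py .54 .069 .046 .045
```

```text
t 11.5 pos [0.5406 0.069  0.1652] rpy [-3.142e+00  3.000e-03  4.500e-02] F [-0.18  0.13  0.1 ] w 0.056
turn -0.000 then dx -0.0006 dy -0.0001 dz 0.1192
```

Call:
{"fn": "drive_effector", "kwargs": {
  "moves": [
    [0.05,[0,0,0.06],0],
    [0.05,[0,0,0.06],0],
    [0.05,[0,0,0.05],0],
    [0.05,[0,0,0.03],0],
    [0.05,[0,0,0.02],0],
    [0.05,[0,0,0.01],0],
    [0.05,[0,0,0.002],0],
    [0.05,[0,0,0],0],
    [0.05,[0,0,0],0],
    [0.05,[0,0,0.002],0],
    [0.05,[0,0,0],0],
    [0.05,[0,0,0],0]
  ]
}}

```text
time: 12.5
tool_pos: [0.5414, 0.069, 0.0501]
ee_rot: [3.141, -0.001, 0.045]
wrist_force: [0.1, 0.9, -0.3]
width: 0.0558
finger_force: 30.0
```

In the tool's units: 0.002 m / 0.5 = 0.004, 0.001 m / 0.5 = 0.002.

Call:
{"fn": "drive_effector", "kwargs": {
  "moves": [
    [0.05,[0,0,0.004],0],
    [0.05,[0,0,0.002],0],
    [0.05,[0,0,0.002],0],
    [0.05,[0,0,0],0],
    [0.05,[0,0,0],0]
  ]
}}

```text
time: 12.92
tool_pos: [0.541, 0.069, 0.0462]
ee_rot: [3.141, -0.0, 0.045]
wrist_force: [-3.0, -0.3, 4.7]
width: 0.0558
finger_force: 30.0
```

In the tool's units: -0.04 m / 0.5 = -0.08, -0.03 m / 0.5 = -0.06.

Call:
{"fn": "drive_effector", "kwargs": {
  "moves": [
    [0.094,[0,0,0],0],
    [0.094,[0,0,0],0],
    [0.094,[0,0,0],0],
    [0.094,[0,0,0],0],
    [0.094,[0,0,0],0],
    [0.094,[0,0,-0.04],0],
    [0.094,[0,0,-0.06],0],
    [0.094,[0,0,-0.08],0],
    [0.094,[0,0,-0.08],0],
    [0.094,[0,0,-0.06],0],
    [0.094,[0,0,0],0],
    [0.094,[0,0,0],0],
    [0.094,[0,0,0],0]
  ]
}}

```text
time: 14.0
tool_pos: [0.5405, 0.069, 0.2043]
ee_rot: [3.142, 0.002, 0.045]
wrist_force: [0.2, 0.6, -0.8]
width: 0.0941
finger_force: 0.0
```

```bash
python3 go.py .387 .2385 .2 0
```

```text
t 14.0 pos [0.5405 0.069  0.2043] rpy [3.142e+00 2.000e-03 4.500e-02] F [ 0.23  0.59 -0.78] w 0.0941
turn 0.045 then dx -0.1535 dy -0.1695 dz 0.0043
```

In the tool's units: -0.0275 m / 0.5 = -0.055, -0.025 m / 0.5 = -0.05, 0.045 rad / 3.1416 = 0.0143.

Call:
{"fn": "drive_effector", "kwargs": {
  "moves": [
    [0.094,[0,0,0],0.0143],
    [0.094,[-0.031,-0.035,0],0],
    [0.094,[-0.05,-0.055,0],0],
    [0.094,[-0.05,-0.055,0],0],
    [0.094,[-0.05,-0.055,0],0],
    [0.094,[-0.05,-0.055,0],0],
    [0.094,[-0.05,-0.055,0],0],
    [0.094,[-0.026,-0.029,0],0],
    [0.094,[0,0,0],0],
    [0.094,[0,0,0],0]
  ]
}}

```text
time: 14.83
tool_pos: [0.3863, 0.2385, 0.2033]
ee_rot: [3.139, 0.003, 0.002]
wrist_force: [0.3, -0.1, 0.8]
width: 0.094
finger_force: 0.0
```

```bash
python3 go.py .387 .2385 .033 0
```

Run:
```python
from h import *
s=cam.snapshot("wrist"); H=cv2.cvtColor(s["color"],cv2.COLOR_BGR2HSV); h,sa,v=[H[...,i].astype(int) for i in range(3)]
m=(h>18)&(h<32)&(sa>120)&(v>100)&(np.arange(420)[:,None]<270)
for b in blobs(m): print(b.min(0),b.max(0),rect(ray(s,b,.09)))
cv2.imwrite("pics/w3.png",s["color"])
```

```text
t 14.83 pos [0.3863 0.2385 0.2033] rpy [3.139e+00 3.000e-03 2.000e-03] F [ 0.27 -0.15  0.75] w 0.094
turn 0.002 then dx 0.0007 dy 0.0000 dz 0.1703
[248 176] [304 230] ([386.3, 239.4], [57.5, 57.7], 0.0)
```

View pics/w3.png

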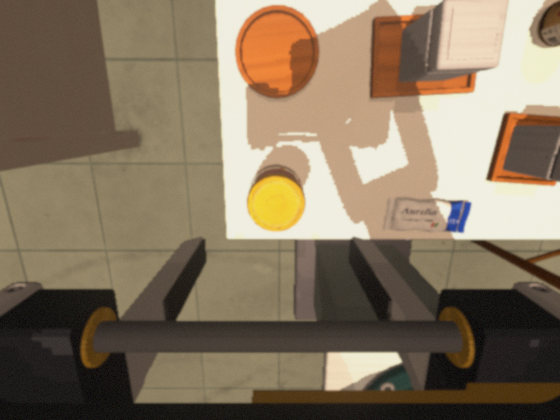

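The jam lid is centred at (276,203) between the fingers, and its ray position agrees to within 1 mm. The empty tin stands in the tray.

In the tool's units: 0.032 m / 0.5 = 0.064, 0.02 m / 0.5 = 0.04.

Call:
{"fn": "drive_effector", "kwargs": {
  "moves": [
    [0.094,[0,0,0.026],0],
    [0.094,[0,0,0.064],0],
    [0.094,[0,0,0.064],0],
    [0.094,[0,0,0.064],0],
    [0.094,[0,0,0.064],0],
    [0.094,[0,0,0.04],0],
    [0.094,[0,0,0.02],0],
    [0.094,[0,0,0],0],
    [0.05,[0,0,0],0],
    [0.05,[0,0,0],0],
    [0.05,[0,0,0],0],
    [0.05,[0,0,0],0],
    [0.05,[0,0,0],0],
    [0.05,[0,0,0],0],
    [0.05,[0,0,0],0]
  ]
}}

```text
time: 16.13
tool_pos: [0.3883, 0.2397, 0.0357]
ee_rot: [-3.139, -0.002, -0.0]
wrist_force: [0.3, 1.9, 4.7]
width: 0.0606
finger_force: 30.0
```

Call:
{"fn": "drive_effector", "kwargs": {
  "moves": [
    [0.05,[0,0,-0.01],0],
    [0.05,[0,0,-0.03],0],
    [0.05,[0,0,-0.04],0],
    [0.05,[0,0,-0.05],0],
    [0.05,[0,0,-0.04],0],
    [0.05,[0,0,-0.02],0],
    [0.05,[0,0,0],0],
    [0.05,[0,0,0],0]
  ]
}}

```text
time: 16.8
tool_pos: [0.387, 0.2382, 0.1285]
ee_rot: [3.141, 0.001, -0.0]
wrist_force: [-0.0, -0.2, -4.4]
width: 0.0606
finger_force: 30.0
```

```bash
python3 go.py .543 .239 .13 0
```

```text
t 16.8 pos [0.387  0.2382 0.1285] rpy [ 3.141e+00  1.000e-03 -0.000e+00] F [-0.02 -0.15 -4.37] w 0.0606
turn -0.000 then dx 0.1560 dy -0.0008 dz -0.0015
```

In the tool's units: 0.03 m / 0.5 = 0.06, 0.025 m / 0.5 = 0.05.

Call:
{"fn": "drive_effector", "kwargs": {
  "moves": [
    [0.05,[0.03,0,0],0],
    [0.05,[0.05,0,0],0],
    [0.05,[0.06,0,0],0],
    [0.05,[0.06,0,0],0],
    [0.05,[0.06,0,0],0],
    [0.05,[0.036,0,0],0],
    [0.05,[0.012,0,0],0],
    [0.05,[0,0,0],0],
    [0.05,[0,0,0],0]
  ]
}}

```text
time: 17.55
tool_pos: [0.5398, 0.2382, 0.1272]
ee_rot: [3.14, 0.005, -0.0]
wrist_force: [-0.4, -0.1, -4.6]
width: 0.061
finger_force: 30.0
```

```bash
python3 go.py .542 .239 .0397 0
```

```text
t 17.55 pos [0.5398 0.2382 0.1272] rpy [ 3.14   0.005 -0.   ] F [-0.36 -0.11 -4.58] w 0.061
turn -0.000 then dx 0.0022 dy -0.0008 dz 0.0875
```

Call:
{"fn": "drive_effector", "kwargs": {
  "moves": [
    [0.05,[0,0,0.04],0],
    [0.05,[0,0,0.05],0],
    [0.05,[0,0,0.04],0],
    [0.05,[0,0,0.02],0],
    [0.05,[0,0,0.01],0],
    [0.05,[0,0,0.004],0],
    [0.05,[0,0,0],0],
    [0.05,[0,0,0],0]
  ]
}}

```text
time: 18.22
tool_pos: [0.5423, 0.239, 0.0491]
ee_rot: [-3.141, -0.003, 0.0]
wrist_force: [0.3, -0.2, -4.6]
width: 0.0608
finger_force: 30.0
```

In the tool's units: 0.003 m / 0.5 = 0.006, 0.002 m / 0.5 = 0.004.

Call:
{"fn": "drive_effector", "kwargs": {
  "moves": [
    [0.05,[0,0,0.006],0],
    [0.05,[0,0,0.004],0],
    [0.05,[0,0,0.002],0],
    [0.05,[0,0,0],0],
    [0.05,[0,0,0],0],
    [0.05,[0,0,0],0]
  ]
}}

```text
time: 18.72
tool_pos: [0.5416, 0.2386, 0.0415]
ee_rot: [3.142, -0.0, -0.0]
wrist_force: [-0.2, -0.2, -3.6]
width: 0.0605
finger_force: 30.0
```

In the tool's units: 0.001 m / 0.5 = 0.002.

Call:
{"fn": "drive_effector", "kwargs": {
  "moves": [
    [0.05,[0,0,0.002],0],
    [0.05,[0,0,0.002],0],
    [0.05,[0,0,0],0],
    [0.05,[0,0,0],0]
  ]
}}

```text
time: 19.05
tool_pos: [0.5417, 0.2386, 0.0398]
ee_rot: [-3.142, -0.001, -0.0]
wrist_force: [-0.8, 1.4, -2.7]
width: 0.0608
finger_force: 30.0
```

Call:
{"fn": "drive_effector", "kwargs": {
  "moves": [
    [0.094,[0,0,0],0],
    [0.094,[0,0,0],0],
    [0.094,[0,0,0],0],
    [0.094,[0,0,0],0],
    [0.094,[0,0,0],0],
    [0.094,[0,0,-0.04],0],
    [0.094,[0,0,-0.06],0],
    [0.094,[0,0,-0.08],0],
    [0.094,[0,0,-0.08],0],
    [0.094,[0,0,-0.06],0],
    [0.094,[0,0,0],0],
    [0.094,[0,0,0],0],
    [0.094,[0,0,0],0]
  ]
}}

```text
time: 20.13
tool_pos: [0.5412, 0.2384, 0.1987]
ee_rot: [3.141, 0.001, -0.0]
wrist_force: [0.1, 0.5, -0.5]
width: 0.0938
finger_force: 0.0
```

```bash
python3 go.py .571 -.073 .2 0
```

```text
t 20.13 pos [0.5412 0.2384 0.1987] rpy [ 3.141e+00  1.000e-03 -0.000e+00] F [ 0.07  0.47 -0.48] w 0.0938
turn -0.000 then dx 0.0298 dy 0.3114 dz -0.0013
```

In the tool's units: 0.035 m / 0.5 = 0.07, 0.015 m / 0.5 = 0.03.

Call:
{"fn": "drive_effector", "kwargs": {
  "moves": [
    [0.094,[-0.02,0.03,0],0],
    [0.094,[-0.02,0.06,0],0],
    [0.094,[0,0.07,0],0],
    [0.094,[0,0.07,0],0],
    [0.094,[0,0.07,0],0],
    [0.094,[0,0.07,0],0],
    [0.094,[0,0.07,0],0],
    [0.094,[0,0.07,0],0],
    [0.094,[0,0.06,0],0],
    [0.094,[0.03,0.034,0],0],
    [0.094,[0.04,0.018,0],0],
    [0.094,[0.03,0,0],0],
    [0.094,[0,0,0],0],
    [0.094,[0,0,0],0]
  ]
}}

```text
time: 21.3
tool_pos: [0.5704, -0.0723, 0.1965]
ee_rot: [-3.14, 0.006, -0.0]
wrist_force: [-0.4, 0.5, -0.5]
width: 0.0943
finger_force: 0.0
```

```bash
python3 go.py .571 -.073 .035 0
```

Run:
```python
from h import *
s=cam.snapshot("wrist"); H=cv2.cvtColor(s["color"],cv2.COLOR_BGR2HSV); h,sa,v=[H[...,i].astype(int) for i in range(3)]
m=((h<6)|(h>172))&(sa>140)&(v>100)&(np.arange(420)[:,None]<270)
for b in blobs(m): print(b.min(0),b.max(0),rect(ray(s,b,.106)))
cv2.imwrite("pics/w4.png",s["color"])
```

```text
t 21.3 pos [ 0.5704 -0.0723  0.1965] rpy [-3.14   0.006 -0.   ] F [-0.41  0.55 -0.48] w 0.0943
turn -0.000 then dx 0.0006 dy 0.0007 dz 0.1615
[  0 204] [ 26 244] ([554.8, 182.9], [23.3, 39.9], 80.3)
[255 185] [298 206] ([584.7, -71.5], [19.9, 40.8], 1.4)
```

View pics/w4.png

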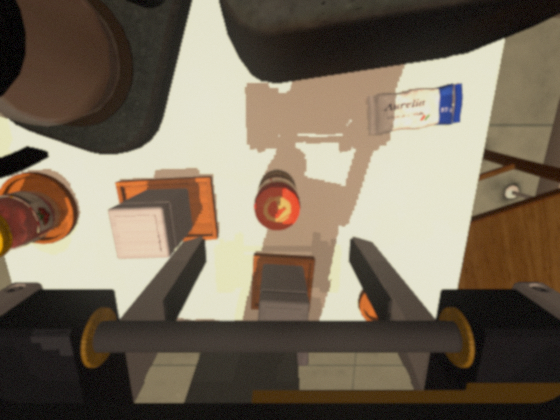

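The spice cap is centred at about (277,208) between the fingers. The jam jar and both tins stand upright in their holders.

In the tool's units: 0.03 m / 0.5 = 0.06, 0.02 m / 0.5 = 0.04.

Call:
{"fn": "drive_effector", "kwargs": {
  "moves": [
    [0.094,[0,0,0.026],0],
    [0.094,[0,0,0.06],0],
    [0.094,[0,0,0.06],0],
    [0.094,[0,0,0.06],0],
    [0.094,[0,0,0.06],0],
    [0.094,[0,0,0.04],0],
    [0.094,[0,0,0.016],0],
    [0.094,[0,0,0],0],
    [0.035,[0,0,0],0],
    [0.035,[0,0,0],0],
    [0.035,[0,0,0],0],
    [0.035,[0,0,0],0],
    [0.035,[0,0,0],0],
    [0.035,[0,0,0],0],
    [0.035,[0,0,0],0],
    [0.035,[0,0,0],0],
    [0.035,[0,0,0],0]
  ]
}}

```text
time: 22.77
tool_pos: [0.5715, -0.0724, 0.0385]
ee_rot: [-3.142, -0.0, -0.0]
wrist_force: [0.2, -0.2, -0.2]
width: 0.0442
finger_force: 30.0
```

Call:
{"fn": "drive_effector", "kwargs": {
  "moves": [
    [0.035,[0,0,-0.01],0],
    [0.035,[0,0,-0.03],0],
    [0.035,[0,0,-0.05],0],
    [0.035,[0,0,-0.06],0],
    [0.035,[0,0,-0.06],0],
    [0.035,[0,0,-0.04],0],
    [0.035,[0,0,0],0],
    [0.035,[0,0,0],0]
  ]
}}

```text
time: 23.43
tool_pos: [0.5721, -0.0726, 0.1646]
ee_rot: [3.141, -0.003, -0.0]
wrist_force: [-0.7, -0.2, -1.2]
width: 0.0439
finger_force: 30.0
```

```bash
python3 go.py .4035 -.2215 .16 0
```

```text
t 23.43 pos [ 0.5721 -0.0726  0.1646] rpy [ 3.141e+00 -3.000e-03 -0.000e+00] F [-0.66 -0.2  -1.19] w 0.0439
turn -0.000 then dx -0.1686 dy 0.1489 dz 0.0046
```

In the tool's units: -0.026 m / 0.5 = -0.052, 0.0225 m / 0.5 = 0.045.

Call:
{"fn": "drive_effector", "kwargs": {
  "moves": [
    [0.035,[-0.024,0.02,0],0],
    [0.035,[-0.052,0.045,0],0],
    [0.035,[-0.052,0.045,0],0],
    [0.035,[-0.052,0.045,0],0],
    [0.035,[-0.052,0.045,0],0],
    [0.035,[-0.052,0.045,0],0],
    [0.035,[-0.036,0.03,0],0],
    [0.035,[-0.019,0.018,0],0],
    [0.035,[0,0,0],0],
    [0.035,[0,0,0],0]
  ]
}}

```text
time: 24.27
tool_pos: [0.4008, -0.2184, 0.1613]
ee_rot: [-3.139, 0.003, -0.002]
wrist_force: [-0.5, 0.7, -1.9]
width: 0.044
finger_force: 30.0
```

```bash
python3 go.py .402 -.2195 .0425 0
```

Run:
```python
from h import *
s=cam.snapshot("top"); H=cv2.cvtColor(s["color"],cv2.COLOR_BGR2HSV); h,sa,v=[H[...,i].astype(int) for i in range(3)]
t=s["color"]
s=cam.snapshot("wrist"); cv2.imwrite("pics/c5.png",cv2.resize(np.hstack([t,s["color"]]),(800,300)))
```

```text
t 24.27 pos [ 0.4008 -0.2184  0.1613] rpy [-3.139e+00  3.000e-03 -2.000e-03] F [-0.48  0.66 -1.88] w 0.044
turn -0.002 then dx 0.0012 dy 0.0011 dz 0.1188
```

View pics/c5.png

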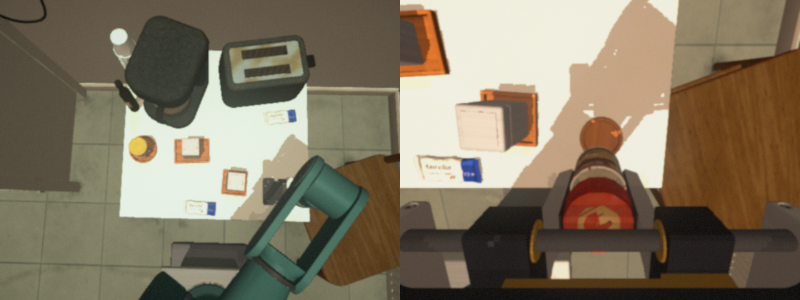

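The wrist view shows the small coaster ahead of the held jar, with edges at u of about 252 and 311 and a top edge at v of about 164. The other three are seated in their holders.

Run:
```python
from h import *
s=cam.snapshot("wrist"); H=cv2.cvtColor(s["color"],cv2.COLOR_BGR2HSV); h,sa,v=[H[...,i].astype(int) for i in range(3)]
m=(h<15)&(sa>110)&(v>50); m[:150]=0; m[206:]=0; m[:,:240]=0; m[:,325:]=0
for b in blobs(m):
    p=ray(s,b,.012); q=p[(b[:,1]<200)]; A=np.c_[2*q,np.ones(len(q))]; k=np.linalg.lstsq(A,(q**2).sum(1),rcond=None)[0]
    print(b.min(0),b.max(0),p.min(0),p.max(0),"circle",k[:2],np.sqrt(k[2]+k[0]**2+k[1]**2))
```

```text
[252 164] [311 205] [ 0.3904111  -0.25675101] [ 0.43780255 -0.18892266] circle [ 0.40385652 -0.22276139] 0.033741825384563016
```

In the tool's units: 0.025 m / 0.5 = 0.05, 0.015 m / 0.5 = 0.03.

Call:
{"fn": "drive_effector", "kwargs": {
  "moves": [
    [0.035,[0.005,0.007,0.02],0],
    [0.035,[0,0,0.05],0],
    [0.035,[0,0,0.05],0],
    [0.035,[0,0,0.05],0],
    [0.035,[0,0,0.03],0],
    [0.035,[0,0,0.02],0],
    [0.035,[0,0,0.008],0],
    [0.035,[0,0,0],0],
    [0.035,[0,0,0],0],
    [0.035,[0,0,0],0]
  ]
}}

```text
time: 25.25
tool_pos: [0.4055, -0.223, 0.0508]
ee_rot: [3.14, -0.002, 0.0]
wrist_force: [0.3, -1.1, 0.2]
width: 0.0442
finger_force: 30.0
```

In the tool's units: 0.003 m / 0.5 = 0.006, 0.002 m / 0.5 = 0.004.

Call:
{"fn": "drive_effector", "kwargs": {
  "moves": [
    [0.035,[-0.002,-0.002,0.006],0],
    [0.035,[0,0,0.004],0],
    [0.035,[0,0,0.002],0],
    [0.035,[0,0,0.002],0],
    [0.035,[0,0,0],0],
    [0.035,[0,0,0],0],
    [0.035,[0,0,0],0]
  ]
}}

```text
time: 25.83
tool_pos: [0.4034, -0.2215, 0.0425]
ee_rot: [3.141, -0.0, -0.0]
wrist_force: [-0.4, 1.0, -0.4]
width: 0.0436
finger_force: 30.0
```

Release it, lift, and back off with the arm clear so I can check.

In the tool's units: -0.04 m / 0.5 = -0.08, -0.03 m / 0.5 = -0.06.

Call:
{"fn": "drive_effector", "kwargs": {
  "moves": [
    [0.094,[0,0,0],0],
    [0.094,[0,0,0],0],
    [0.094,[0,0,0],0],
    [0.094,[0,0,0],0],
    [0.094,[0,0,0],0],
    [0.094,[0,0,0],0],
    [0.094,[0,0,-0.04],0],
    [0.094,[0,0,-0.06],0],
    [0.094,[0,0,-0.08],0],
    [0.094,[0,0,-0.08],0],
    [0.094,[0,0,-0.06],0],
    [0.094,[-0.06,0.04,0],0],
    [0.094,[-0.06,0.04,0],0],
    [0.094,[-0.06,0.04,0],0],
    [0.094,[-0.06,0.04,0],0],
    [0.094,[0,0.06,0],0],
    [0.094,[0,0.06,0],0],
    [0.094,[0,0.06,0],0],
    [0.094,[0,0,0],0],
    [0.094,[0,0,0],0]
  ]
}}

```text
time: 27.5
tool_pos: [0.2829, -0.392, 0.2018]
ee_rot: [-3.14, 0.001, -0.002]
wrist_force: [-0.4, 0.0, -0.3]
width: 0.0937
finger_force: 0.0
```

Run:
```python
from h import *
s=cam.snapshot("top"); t=s["color"]; H=cv2.cvtColor(cv2.GaussianBlur(t,(3,3),0),cv2.COLOR_BGR2HSV); h,sa,v=[H[...,i].astype(int) for i in range(3)]
roi=np.zeros(h.shape,bool); roi[170:303,168:434]=1
for n,m,z in (("yel",(h>18)&(h<32)&(sa>120),.094),("red",((h<6)|(h>172))&(sa>140),.11),("tin",(h<35)&(sa>16)&(sa<70)&(v>190),.094)):
    m=cv2.morphologyEx((m&roi).astype(np.uint8),cv2.MORPH_OPEN,np.ones((3,3)))
    for b in blobs(m,150): print(n,b.mean(0).round(),rect(ray(s,b,z)))
s=cam.snapshot("scene"); cv2.imwrite("pics/c6.png",cv2.resize(np.hstack([t,s["color"]]),(800,300)))
```

```text
yel [193. 205.] ([537.8, 237.4], [60.2, 55.2], 2.8)
tin [331. 254.] ([434.1, -78.0], [54.3, 53.7], 86.3)
tin [267. 204.] ([545.7, 69.3], [60.1, 52.4], 1.9)
```

View pics/c6.png

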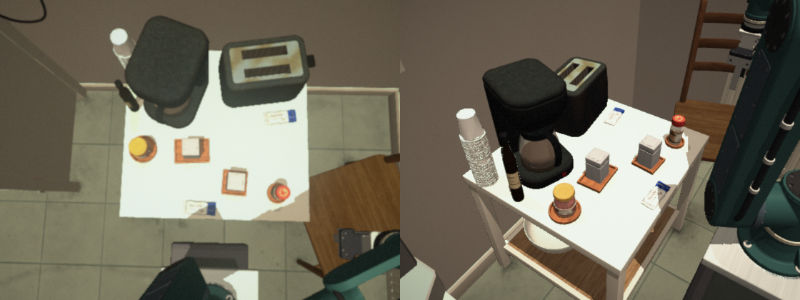

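All four stand upright in their holders, and the bottle hasn't moved. One last close look at the spice jar, whose mask failed.

Run:
```python
from h import *
s=cam.snapshot("top");a=cv2.resize(s["color"][245:290,360:420],(400,300),interpolation=cv2.INTER_CUBIC)
s=cam.snapshot("scene");b=cv2.resize(s["color"][150:220,350:420],(400,400),interpolation=cv2.INTER_CUBIC)[:300]
cv2.imwrite("pics/c7.png",np.hstack([a,b]))
```

```text
(no output)
```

View pics/c7.png

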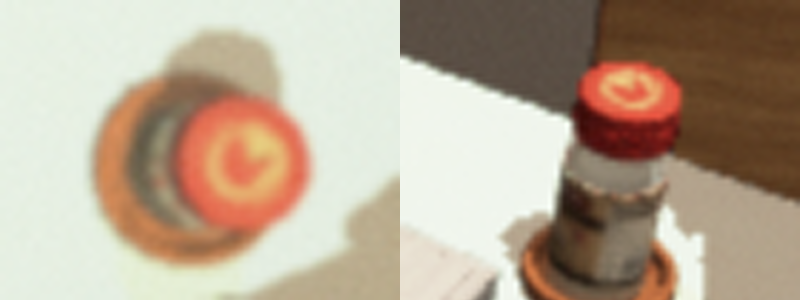

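The cap centre in the top view is at (396.5,269.4). I'll compare that with where an upright jar should project in both views.

Run:
```python
from h import *
for n in("top","scene"):
    s=cam.snapshot(n);E=s["extrinsics"]
    for z in (.004,.11):
        c=E[:3,:3]@[.4035,-.2215,z]+E[:3,3]; print(n,z,round(s["fx"]*c[0]/c[2]+s["cx"],1),round(s["fy"]*c[1]/c[2]+s["cy"],1))
s=cam.snapshot("top"); print(ray(s,(396.5,269.4),.11))
```

```text
top 0.004 387.5 269.6
top 0.11 396.9 268.9
scene 0.004 383.5 198.2
scene 0.11 390.0 165.1
[[ 0.40249017 -0.22061872]]
```

The cap matches an upright, centred jar to within 1 mm in both views, so I'm handing in.

```bash
python3 -c "
from bench import robot, cam, ticket
print(ticket.close_job())"
```

```text
the job is handed in; nothing more can be done
None
```

I handed the job in at about 28 s of the 128 s allowed: both jars and both tins (full one in the square coaster, empty one in the tray) stand upright in their holders and the syrup bottle is unmoved by my camera checks, but no verdict was returned.

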